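# Empty the tilting tub that lives under the low shelf

### The arm

A 6-joint arm with a two-finger parallel gripper is mounted at the origin on a cart in front of the work surface, level with it; the furniture and walls round the work are solid. World frame = base frame: x ahead of the robot, y to its left, z up, the work surface at z = 0. Lengths are in m, angles in rad, forces in N, time in s.
With the tool pointing down it reaches from about 0.3 to 0.75 m from the base axis. Payload 8.5 kg.
Tool frame: the origin (TCP) lies between the finger pads; the fingertips stand 17 mm ahead of it and the grasp point (between the pads) lies 2 mm behind it (bot.tips_ahead is the distance from the TCP to the fingertips, in m); z points along the fingers, y is the line along which they close (so a half turn about z gives the same grasp; the last joint's range is limited). The gripper opens to 88 mm and grips with 3 to 60 N. Pads are 18 mm wide; open, the fingers measure 123 mm over their backs; the gripper's body (75 mm by 187 mm) begins 45 mm behind the grasp point.
Start: joints at [-1.33, 0.381, 1.297, -0, 1.464, -0.215], TCP at [0.242, -0.494, 0.256] pointing down, gripper open.
Joint ranges: [-3.11, 3.11], [-0.89, 2.33], [0.22, 2.48], [-1.42, 4.56], [0.17, 2.85], [-2.88, 2.88]. Speed limits (rad/s): [2.39, 2.39, 3.14, 3.14, 3.14, 3.14].

### API

Orientations are given as a 3x3 rotation matrix whose columns are the frame's x, y, z axes.
In Python, from bench import bot, set_gripper, inverse_kinematics, state, optics gives the robot as it stands. Calls block until the motion is done:
- bot.move_pose(position, orientation): joint-space move of the TCP to a pose.
- bot.movel(position, rot=None, velocity=0.15, until_force=None): straight line of the TCP; rot=None keeps the orientation; velocity is the mean speed in m/s. With until_force (N) it stops when the force on the tool has changed by that much, and returns True; else False.
- bot.move_j(angles): joint-space move.
- set_gripper(opening): finger opening in m; the grip force is fixed at half the most; returns when the fingers have stopped.
- bot.hold(seconds).
- inverse_kinematics(position, orientation): joint angles nearest the present ones, or None.
- state(): the state.
- optics.grab_frame(name): name is "scene" or "top" or "wrist"; returns a dict with "pixels" (384x512x3 uint8, blue, green, red), "range_z" (384x512 float32, m along the optical axis (not along the pixel's ray), 0 where there is no reading), "mtx" (3x3 intrinsics, pixels), "pose" (4x4, takes a point from camera to world coordinates). Camera axes: x right, y down, z forward; pixel columns grow to the right and rows downward; lengths in m; the calibration is good to about 2 mm. A picture is of the moment at which its call begins.
A pose or a line that the arm cannot do raises bot.PlanningError and nothing moves.
- bot.hand_in(): hands the job in; it is judged then, once.
The state is a dict: "t": time; "joint_pos": joint angles; "dq": joint speeds; "joint_torque": joint torques, N m; "position": TCP position; "tcp_rot": TCP orientation; "wrist_force": force on the tool from outside, world axes, zero at the start; "torque": the same for the moment, N m; "width": finger opening in m; "grasp_force": force on a finger pad.
Only numpy, scipy, OpenCV 4.12 (cv2) and the standard library are available. Lean on these libraries where they do the work, as an engineer would, in place of code of your own. Each camera call takes 0.05 s, during which the arm holds its last target. There are 200 camera calls.

### The job

The tall blue tilting tub is parked under a low shelf, where it has no room to tip. Draw its carriage fully out by the red upright post, swing the tub over with its red lever so that both objective cases slide out into the catch tray, then swing the tub back fully upright and push the carriage fully home under the shelf. Nothing may strike the shelf on the way, and the things lying around stay where they are.

Things in the scene. Friction and masses are not known exactly. Their poses are not given: they have to be found in the camera images.
- stand: Fixed stand: aluminium rails along x at y = -0.078 and 0.078 (top z 0.153), grey catch tray between them (x -0.300 to -0.050, y -0.069 to 0.069, walls 4 mm thick, 45 mm high, floor z 0.008). Origin on the desk below the parked tub's tilt axis; -x points to the robot within 12 degrees. The tilt axis runs along y at z 0.175, x = -(joint carriage).
- shelf: Fixed low white shelf, yellow front edge; origin and axes as the stand. Board x -0.025 to 0.095, y -0.078 to 0.078, underside z 0.236, top z 0.248; back panel x 0.085 to 0.095 below it. The upright tub clears it by 6 mm; tipped over about 0.14 rad beneath it, the tub hits it. With the carriage fully out the tub tips freely.
- carriage (a joint): Slide of the carriage, m: 0 parked under the shelf, 0.110 fully out towards the robot (stops at both ends). Stiff (about 11 N) and stays where it is left.
- tub (a joint): Tilt, rad: 0 upright (stop), 2.4 fully tipped, mouth down over the tray (stop). Stiff, about 0.07 N m; the tub stays about where it is left. By about 2.2 rad the cases slide out. Tub: open blue box 84 (x) x 110 (y) x 130 mm high, walls 4 mm, floor 75 mm below the tilt axis, rim 55 mm above it.
- draw_post (a point): Top centre of the red upright post on the left (+y) end of the carriage: diameter 18 mm, 70 mm tall, top at z 0.251, at stand x = -(carriage), y = 0.120. Push it from behind (+x side) to draw the carriage out, from the front to send it home.
- lever_handle (a point): Middle of the red lever handle right (-y) of the tub: 12 mm bar along y, stand y -0.099 to -0.174 (this point -0.140), on a lever 90 mm long that turns with the tub. At tilt q it lies at stand x = -(carriage) + 0.090 sin(1.2 - q), z = 0.175 + 0.090 cos(1.2 - q). Push it forward to tip, back to right the tub; the last bit is best pressed down from above.
- case_1: Black round plastic objective case with a clear screw lid, diameter 44 mm, 64 mm tall, origin at the centre of its underside, z along its axis. Stands in the tub at the start.
- case_2: A second such case, beside the first.
- tip_box: Bystander: yellow pipette tip box with clear lid, 80 x 126 x 72 mm, origin centre of underside.
- label_tape: Bystander: roll of beige tape, 104 mm across, 25 mm high, origin centre of underside.
- lab_timer: Bystander: white timer 52 x 64 x 29 mm, origin centre of underside.
- flask: Bystander: flat clear culture flask with orange cap, 52 x 99 x 24 mm, origin on its underside.

How it is judged:
On the way, in this order (a step that is already met when the one before it is completed fails the run):
1. the carriage is drawn fully out, the tub still upright (value of joint carriage above 0.104 m and value of joint tub below 0.14 rad), for 0.1 s.
2. the tub is tipped past level and both cases lie in the catch tray (value of joint tub above 1.6 rad and x of case_1 in the frame of stand between -0.3 and -0.05 m and y of case_1 in the frame of stand between -0.069 and 0.069 m and z of each of case_1, case_2 in the frame of stand below 0.085 m and x of case_2 in the frame of stand between -0.3 and -0.05 m and y of case_2 in the frame of stand between -0.069 and 0.069 m), for 0.2 s.
At the end, for the whole second after the job is handed in: Both cases lie at rest in the catch tray (origins inside its outline, below 85 mm), the tub is upright within 0.08 rad, the carriage is home within 6 mm (x of case_1 in the frame of stand between -0.3 and -0.05 m and y of case_1 in the frame of stand between -0.069 and 0.069 m and z of each of case_1, case_2 in the frame of stand below 0.085 m and x of case_2 in the frame of stand between -0.3 and -0.05 m and y of case_2 in the frame of stand between -0.069 and 0.069 m and value of joint tub below 0.08 rad and value of joint carriage below 0.006 m and linear speed of each of case_1, case_2 below 0.03 m/s); the robot touches nothing.
It fails at once if the tub or anything else presses on the shelf with more than 3 N (contact force between shelf and anything else above 3 N).
It fails at once if a bystander is moved by more than 20 mm (distance of any of tip_box, label_tape, lab_timer, flask from where it was at the start of the episode above 0.02 m).
It also fails if it takes over 67 s, if anything falls off the work surface, if the arm or the gripper's body presses on something with over 40 N, if the wrist force passes 120 N, or if a joint passes its speed limit or range.

## Working session

There is one attempt and no reset: what is moved stays moved. The work goes in short steps, each a Python script; the robot and the scene stay as the last script left them, time stands still between calls to the robot, and variables do not carry over. Pictures are saved under pics/ and viewed, at most 10 in all, crops included, and the job is handed in when it is done.

```bash
mkdir -p pics; ls
python3 - <<'E'
from bench import bot, state, optics
import cv2,numpy as np
for n in ("scene","top"):
    f=optics.grab_frame(n); cv2.imwrite(f"pics/{n}0.png",f["pixels"]); np.savez(f"pics/{n}0.npz",**f)
    print(n,f["mtx"].round(1).tolist(),f["pose"].round(3).tolist())
print(state()["t"])
E
```

```text
pics
scene [[412.7, 0.0, 252.2], [0.0, 412.7, 191.7], [0.0, 0.0, 1.0]] [[-0.438, -0.495, 0.75, -0.364], [-0.898, 0.221, -0.379, 0.487], [0.022, -0.841, -0.541, 0.852], [0.0, 0.0, 0.0, 1.0]]
top [[470.9, 0.0, 254.0], [0.0, 470.9, 194.1], [0.0, 0.0, 1.0]] [[0.081, -0.966, 0.244, 0.219], [-0.997, -0.08, 0.014, -0.033], [0.006, -0.244, -0.97, 1.592], [0.0, 0.0, 0.0, 1.0]]
0.1
```

View pics/scene0.png

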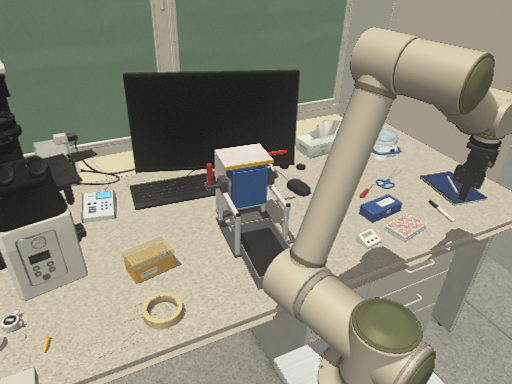

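View pics/top0.png

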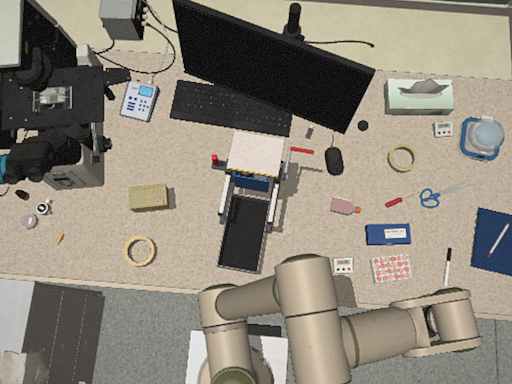

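The scene view shows the stand in mid-desk with the post at (210,172), the lever at (278,153) and the tray at (265,245). In the top view the post is at (214,160), the lever at (302,150), the shelf at (255,152), the flask at (345,206) and the timer at (343,265). I'll measure from both views.

```bash
cat > vis.py <<'E'
import numpy as np,cv2
def cloud(f):
    Z=f["range_z"];K=f["mtx"];v,u=np.indices(Z.shape)
    P=np.stack([(u-K[0,2])/K[0,0]*Z,(v-K[1,2])/K[1,1]*Z,Z],-1)
    return P@f["pose"][:3,:3].T+f["pose"][:3,3]
def red(f):
    h=cv2.cvtColor(f["pixels"],cv2.COLOR_BGR2HSV)
    return ((h[...,0]<8)|(h[...,0]>172))&(h[...,1]>150)&(h[...,2]>80)
E
python3 - <<'E'
from vis import *
for n,boxes in (("top",[(205,150,222,172),(283,140,320,158)]),("scene",[(200,155,220,192),(255,145,295,165)])):
    f=dict(np.load(f"pics/{n}0.npz"));P=cloud(f);m=red(f)&(f["range_z"]>0)
    for a,b,c,d in boxes:
        s=np.zeros_like(m);s[b:d,a:c]=1;Q=P[m&s]
        v,u=np.nonzero(m&s)
        print(n,len(Q),"px",u.min(),u.max(),v.min(),v.max(),"med",np.median(Q,0).round(4),"lo",np.percentile(Q,3,0).round(3),"hi",np.percentile(Q,97,0).round(3))
        t=Q[Q[:,2]>np.percentile(Q[:,2],97)-0.006]; print("  top",t.mean(0).round(4),len(t))
    # shelf: white-ish points z .24-.256
    w=(abs(P[...,2]-.248)<.008)&(f["pixels"].min(-1)>140)
    w[:, :150]=0; w[:,330:]=0
    r=cv2.minAreaRect(P[w][:,:2].astype(np.float32)*1000);print(" shelf",w.sum(),r,P[w].mean(0).round(4))
f=dict(np.load("pics/top0.npz"));c=cv2.resize(f["pixels"][120:290,110:370],None,fx=3,fy=3,interpolation=cv2.INTER_CUBIC);cv2.imwrite("pics/topcrop.png",c)
E
```

```text
top 35 px 212 217 155 165 med [0.6576 0.114  0.2486] lo [0.652 0.108 0.197] hi [0.668 0.121 0.255]
  top [0.661  0.1139 0.2519] 18
top 62 px 291 313 147 153 med [ 0.7188 -0.1487  0.2131] lo [ 0.714 -0.181  0.208] hi [ 0.725 -0.116  0.218]
  top [ 0.7186 -0.1464  0.2148] 40
 shelf 1908 ((858.2274169921875, -28.55792999267578), (156.19534301757812, 469.6140441894531), 83.54551696777344) [ 0.6846 -0.0092  0.2485]
scene 100 px 206 211 163 184 med [0.6555 0.1188 0.2212] lo [0.651 0.107 0.179] hi [0.678 0.124 0.25 ]
  top [0.6582 0.1168 0.2491] 19
scene 54 px 268 286 150 154 med [ 0.7149 -0.1515  0.21  ] lo [ 0.708 -0.183  0.204] hi [ 0.721 -0.121  0.214]
  top [ 0.7153 -0.1489  0.2113] 38
 shelf 1006 ((474.1817321777344, 15.907493591308594), (155.37054443359375, 544.6386108398438), 83.93575286865234) [0.6175 0.0036 0.2474]
```

View pics/topcrop.png

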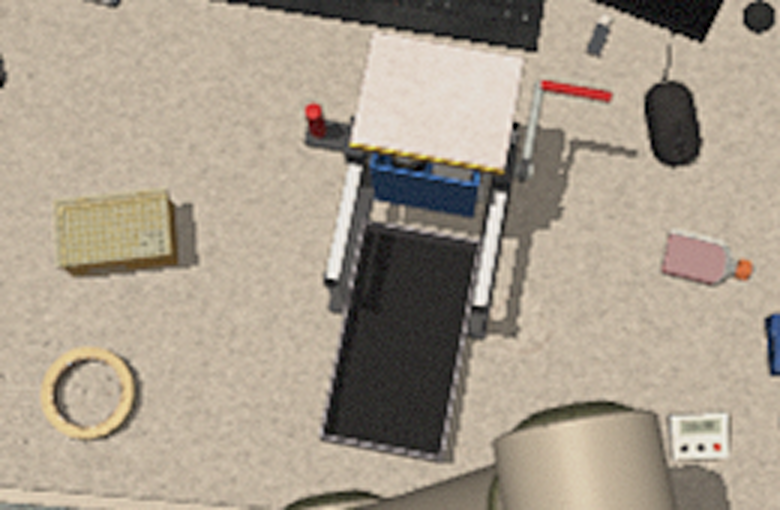

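Two views agree to about 3 mm: post top at about (0.660, 0.115, 0.250) and handle middle at about (0.717, -0.148, 0.213). That puts the stand origin near (0.647, -0.004) with a yaw near -6°. The crop shows the post at (315,118), the lever at (575,91) and nothing else close to either. Next I'll grip the post and draw the carriage out.

```bash
cat > arm.py <<'E'
import numpy as np
from bench import bot,set_gripper,inverse_kinematics,state,optics
yaw=np.radians(-6.0); O=np.array([.6473,-.0037,0])
xs=np.array([np.cos(yaw),np.sin(yaw),0]); ys=np.array([-xs[1],xs[0],0]); dn=np.array([0,0,-1.])
R=lambda s=1: np.column_stack([np.cross(s*xs,dn),s*xs,dn])   # fingers close along stand x
W=lambda x,y,z: O+x*xs+y*ys+np.array([0,0,z])
S=lambda p: np.array([(p-O)@xs,(p-O)@ys,p[2]])                # world -> stand
def rep(msg=""):
    s=state(); print(msg,"t%.1f"%s["t"],"stand",S(np.array(s["position"])).round(4),"F",np.round(s["wrist_force"],1),"w%.3f"%s["width"],"g%.1f"%s["grasp_force"],flush=True)
E
python3 - <<'E'
from arm import *
rep()
for s in(1,-1):
    print(s,[None if (q:=inverse_kinematics(W(*p),R(s))) is None else np.round(q,2).tolist() for p in [(0,.12,.38),(0,.12,.222),(-.11,.12,.222),(-.026,-.15,.21),(-.194,-.15,.21),(-.11,-.15,.35)]])
E
```

```text
t0.1 stand [-0.3518 -0.5296  0.2552] F [-0.6 -0.2  0.6] w0.088 g0.0
1 [[-0.0, 0.58, 0.61, -0.0, 1.95, 0.1], [-0.0, 0.62, 0.98, -0.0, 1.54, 0.1], [0.02, 0.43, 1.31, -0.0, 1.4, 0.12], [-0.43, 0.54, 1.15, -0.0, 1.44, -0.33], [-0.55, 0.26, 1.62, -0.0, 1.26, -0.45], [-0.48, 0.32, 1.13, -0.0, 1.7, -0.38]]
-1 [None, None, None, [-0.43, 0.54, 1.15, -0.0, 1.44, 2.81], [-0.55, 0.26, 1.62, -0.0, 1.26, 2.69], [-0.48, 0.32, 1.13, -0.0, 1.7, 2.76]]
```

```bash
python3 - <<'E'
from arm import *
p=np.array(state()["position"]); bot.movel(p+[0,0,.12],velocity=.2)
set_gripper(.05)
bot.move_pose(W(0,.12,.37),R()); rep("above")
print(bot.movel(W(0,.12,.220),velocity=.1,until_force=12)); rep("down")
set_gripper(0.0); rep("grip")
E
python3 - <<'E'
from arm import *
p=np.array(state()["position"])
if state()["width"]>.012:
    print(bot.movel(p-.1085*xs,velocity=.05,until_force=40)); rep("out")
    print(bot.movel(np.array(state()["position"])-.005*xs,velocity=.01,until_force=25)); rep("stop")
import cv2
f=optics.grab_frame("top");cv2.imwrite("pics/top1.png",cv2.resize(f["pixels"][100:290,110:370],None,fx=3,fy=3))
E
```

```text
above t4.2 stand [2.000e-04 1.191e-01 3.701e-01] F [-0.4 -0.  -0.3] w0.050 g0.0
False
down t5.8 stand [2.000e-04 1.200e-01 2.206e-01] F [-0.1 -0.8 -0. ] w0.050 g0.0
grip t6.4 stand [0.0009 0.12   0.2201] F [ 5.6  0.  -1.2] w0.017 g30.0
False
out t8.7 stand [-0.1058  0.1196  0.2201] F [10.5 -1.8 -5.6] w0.017 g30.0
False
stop t9.2 stand [-0.1083  0.1196  0.2201] F [15.4  0.6 -6.8] w0.017 g30.0
```

Run:
```python
from arm import *
bot.hold(.3); rep("settle")
print(bot.movel(np.array(state()["position"])-.005*xs,velocity=.02,until_force=25)); bot.hold(.2); rep("stop")
```

```text
settle t9.6 stand [-0.1083  0.1196  0.2201] F [14.8  0.5 -6.1] w0.017 g30.0
False
stop t10.0 stand [-0.1084  0.1196  0.2201] F [ 28.8   0.9 -12.3] w0.017 g30.1
```

View pics/top1.png

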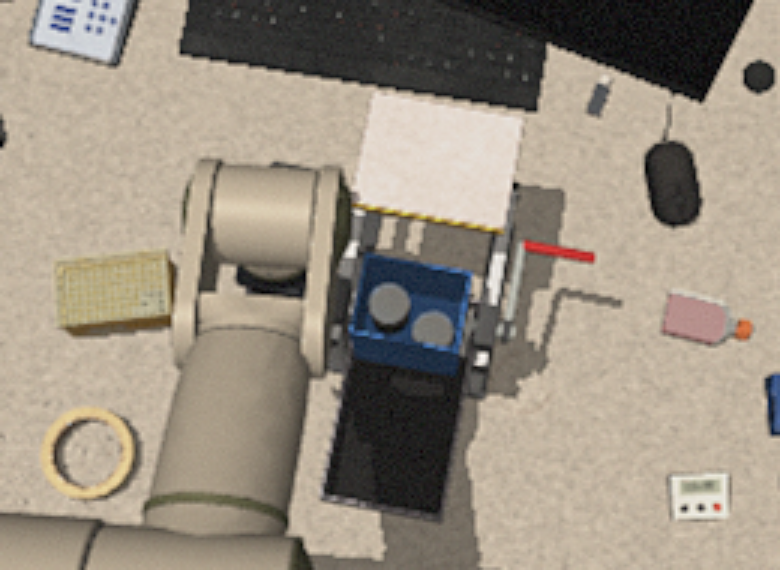

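The top view shows the carriage fully out and the tub upright. Both cases are in the tub at crop (388,305) and (435,330), and the lever is at (558,252). Next: release, locate the handle again and go to it.

Run:
```python
from arm import *; from vis import *
set_gripper(.045); p=np.array(state()["position"]); bot.movel(p+[0,0,.14],velocity=.2)
set_gripper(.024); rep("up")
f=optics.grab_frame("top");P=cloud(f);m=red(f)&(f["range_z"]>0)
Q=P[m]; q=np.array([S(a) for a in Q]); k=(abs(q[:,0]+.026)<.04)&(abs(q[:,1]+.137)<.06)&(q[:,2]>.17); print("handle",k.sum(),np.median(q[k],0).round(4),q[k].min(0).round(3),q[k].max(0).round(3))
f=optics.grab_frame("scene");P=cloud(f);m=red(f)&(f["range_z"]>0)
q=np.array([S(a) for a in P[m]]); k=(abs(q[:,0]+.026)<.04)&(abs(q[:,1]+.137)<.06)&(q[:,2]>.17); print("handle",k.sum(),np.median(q[k],0).round(4) if k.any() else 0)
bot.move_pose(W(-.0255,-.148,.36),R()); rep("over lever")
```

```text
up t11.9 stand [-0.1135  0.1196  0.3601] F [ 0.3 -0.6 -1. ] w0.024 g0.0
handle 68 [-0.0235 -0.1346  0.2137] [-0.028 -0.172  0.204] [-0.017 -0.103  0.22 ]
handle 61 [-0.0282 -0.1355  0.2099]
over lever t13.1 stand [-0.0256 -0.1468  0.3603] F [ 0.5  0.7 -0.1] w0.024 g0.0
```

```bash
cat >> arm.py <<'E'
C=-.110
def hp(q,lead=0,y=-.148): # TCP so that the bar at tilt q is at the grasp point
    return W(C+.09*np.sin(1.2-q)+lead,y,.175+.09*np.cos(1.2-q)-.002)
E
python3 - <<'E'
from arm import *
print(bot.movel(hp(0),velocity=.1,until_force=6)); rep("down")
set_gripper(.016); rep("cage")
for q in np.arange(.15,1.06,.15):
    if bot.movel(hp(q,-.002),velocity=.06,until_force=25): print("force");break
    rep("q%.2f"%q)
import cv2
f=optics.grab_frame("top");cv2.imwrite("pics/top2.png",cv2.resize(f["pixels"][120:290,160:360],None,fx=3,fy=3))
E
```

```text
False
down t14.8 stand [-0.0259 -0.1481  0.2061] F [ 0.2  0.2 -0.2] w0.024 g0.0
cage t15.2 stand [-0.0257 -0.1481  0.206 ] F [2.5 0.6 0.3] w0.016 g1.2
q0.15 t15.6 stand [-0.0325 -0.1482  0.2195] F [ 8.  -0.   3.4] w0.016 g3.6
q0.30 t15.9 stand [-0.0409 -0.1482  0.2297] F [ 6.  -0.9  3.5] w0.016 g2.4
q0.45 t16.3 stand [-0.0507 -0.148   0.2385] F [ 2.7 -1.2  1.4] w0.016 g1.4
q0.60 t16.7 stand [-0.0617 -0.1479  0.2464] F [-1.  -0.4  0.3] w0.016 g0.0
q0.75 t17.1 stand [-0.0733 -0.1479  0.2542] F [ 0.2 -0.3  0.1] w0.016 g0.2
q0.90 t17.4 stand [-0.0858 -0.148   0.2592] F [ 0.7 -0.3  0.6] w0.016 g0.2
q1.05 t17.8 stand [-0.099  -0.148   0.2621] F [0.5 0.2 0.6] w0.016 g0.3
```

View pics/top2.png

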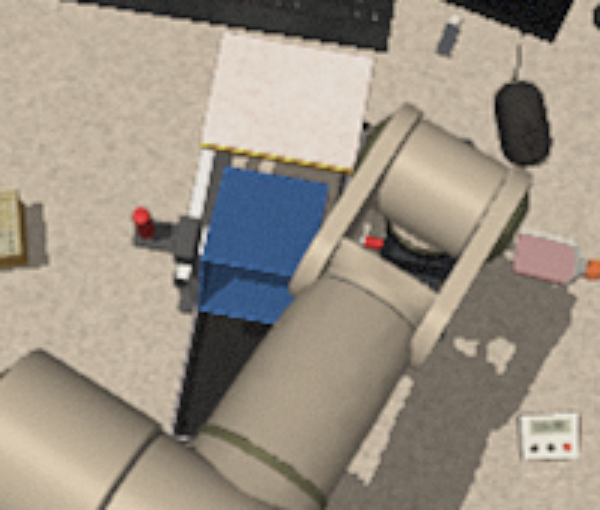

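The tub is tipping freely, at about 1 rad, and the post is unmoved. I'll carry on to the end.

Run:
```python
from arm import *
for q in [1.2,1.35,1.5,1.65,1.8,1.95,2.1,2.2,2.3,2.38]:
    if bot.movel(hp(q,-.003),velocity=.06,until_force=25): print("force");break
    rep("q%.2f"%q)
bot.hold(.7); rep()
import cv2
a=optics.grab_frame("top")["pixels"][120:290,160:360];b=optics.grab_frame("scene")["pixels"][130:300,180:380]
cv2.imwrite("pics/tip.png",cv2.resize(np.hstack([a,b]),None,fx=2,fy=2))
```

```text
q1.20 t18.2 stand [-0.1135 -0.148   0.263 ] F [ 1.6 -0.4  1.5] w0.016 g0.4
q1.35 t18.6 stand [-0.1268 -0.148   0.262 ] F [ 0.6 -0.8 -0.3] w0.016 g0.4
q1.50 t19.0 stand [-0.1398 -0.1479  0.2589] F [ 1.2 -1.1 -0. ] w0.016 g0.6
q1.65 t19.4 stand [-0.1523 -0.148   0.254 ] F [ 2.1 -1.4 -0.2] w0.016 g0.7
q1.80 t19.7 stand [-0.1639 -0.148   0.2472] F [ 1.4 -1.7 -0.5] w0.016 g0.9
q1.95 t20.1 stand [-0.1743 -0.1481  0.2388] F [ 2.2 -1.7 -0.8] w0.016 g1.6
q2.10 t20.5 stand [-0.1835 -0.1481  0.2286] F [ 4.9 -2.5 -4.2] w0.016 g2.5
q2.20 t20.8 stand [-0.1885 -0.1481  0.2212] F [ 6.8 -1.6 -3.9] w0.016 g3.2
q2.30 t21.1 stand [-0.1926 -0.1481  0.2136] F [ 8.  -2.6 -4.1] w0.016 g4.1
q2.38 t21.4 stand [-0.1938 -0.1484  0.2084] F [13.7 -1.3  0.5] w0.016 g6.9
 t22.1 stand [-0.1938 -0.1484  0.2084] F [14.  -1.1  1. ] w0.016 g6.8
```

View pics/tip.png

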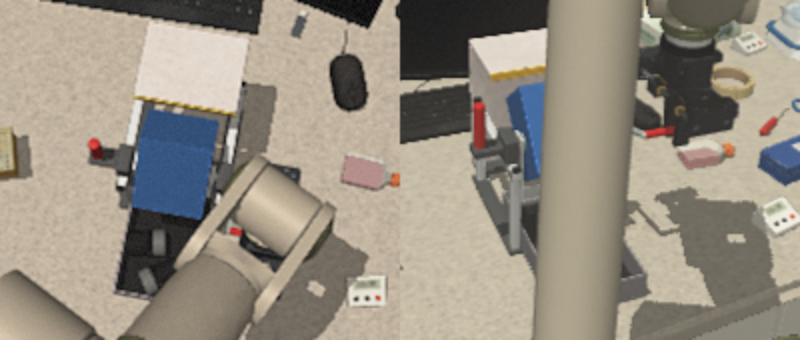

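Both cases lie in the tray, at (158,240) and (148,280) in the left half. Now I'll swing the tub back.

Run:
```python
from arm import *; from vis import *
for q in list(np.arange(2.3,.05,-.15))+[0.03]:
    if bot.movel(hp(q,.0025),velocity=.06,until_force=20): print("force");rep("q%.2f"%q);break
    if round(q*100)%30==20 or q<.5: rep("q%.2f"%q)
import cv2
f=optics.grab_frame("top");P=cloud(f);m=red(f)&(f["range_z"]>0)
q=np.array([S(a) for a in P[m]]); k=(abs(q[:,1]-.12)<.02)&(abs(q[:,0]+.05)<.1)&(q[:,2]>.243); print("post top",k.sum(),q[k].mean(0).round(4))
cv2.imwrite("pics/back.png",cv2.resize(f["pixels"][120:290,160:360],None,fx=3,fy=3))
```

```text
q2.30 t22.5 stand [-0.1882 -0.1478  0.2136] F [-1.6 -0.2  1.5] w0.016 g0.7
q2.00 t23.2 stand [-0.1729 -0.1479  0.2362] F [-7.2 -0.5  5.5] w0.016 g3.3
q1.70 t24.0 stand [-0.1506 -0.1479  0.2517] F [ 0.5 -0.1 -0.5] w0.016 g0.0
q1.40 t24.7 stand [-0.1254 -0.148   0.261 ] F [ 0.4 -0.1 -0.4] w0.016 g0.0
q1.10 t25.5 stand [-0.0984 -0.148   0.2623] F [ 0.3  0.6 -0.3] w0.016 g0.0
q0.80 t26.2 stand [-0.0722 -0.148   0.2555] F [-0.1  0.2 -0.5] w0.016 g0.0
q0.50 t27.0 stand [-0.0494 -0.148   0.2414] F [-0.9  0.6 -0.5] w0.016 g0.0
q0.35 t27.4 stand [-0.0397 -0.148   0.2319] F [0.2 0.3 0. ] w0.016 g0.0
q0.20 t27.7 stand [-0.0317 -0.148   0.2211] F [-0.2  0.4 -0.3] w0.016 g0.0
q0.03 t28.1 stand [-0.0246 -0.148   0.2076] F [0.  0.1 0. ] w0.016 g0.0
post top 24 [-0.1049  0.1182  0.2519]
```

View pics/back.png

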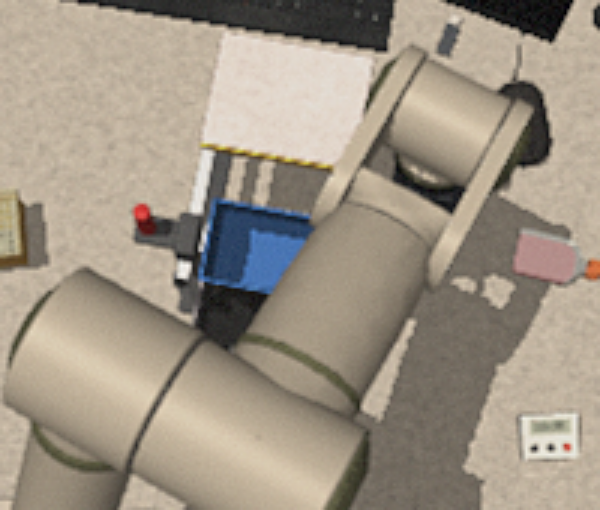

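The tub looks close to upright (empty, rim at about (210,205) to (200,285)) and the post is still out. Next I'll press the lever down from above, closed-fingered.

Run:
```python
from arm import *; from vis import *
p=np.array(state()["position"]); bot.movel(p+[0,0,.07],velocity=.15)
set_gripper(0.0)
bot.movel(W(-.028,-.148,.262),velocity=.1)
print(bot.movel(W(-.028,-.148,.222),velocity=.03,until_force=12)); rep("press")
p=np.array(state()["position"]); bot.movel(p+[0,0,.13],velocity=.2)
set_gripper(.05)
bot.move_pose(W(-.110,.12,.36),R()); rep("over post")
f=optics.grab_frame("top");P=cloud(f);m=red(f)&(f["range_z"]>0)
q=np.array([S(a) for a in P[m]]); k=(abs(q[:,0]+.026)<.05)&(abs(q[:,1]+.137)<.06)&(q[:,2]>.17); print("handle",k.sum(),np.median(q[k],0).round(4))
f=optics.grab_frame("scene");P=cloud(f);m=red(f)&(f["range_z"]>0)
q=np.array([S(a) for a in P[m]]); k=(abs(q[:,0]+.026)<.05)&(abs(q[:,1]+.137)<.06)&(q[:,2]>.17); print("handle",k.sum(),np.median(q[k],0).round(4) if k.any() else 0)
```

```text
True
press t30.5 stand [-0.0277 -0.148   0.2307] F [-2.1  1.5  6.5] w0.000 g3.0
over post t33.3 stand [-0.1094  0.1191  0.3599] F [ 0.6 -0.1 -0.1] w0.050 g0.0
handle 70 [-0.0194 -0.1339  0.2135]
handle 60 [-0.0236 -0.135   0.21  ]
```

The pressed height matches upright exactly (tips at 0.2137). The carriage crept in about 4 mm, which is harmless. Now I'll send it home.

Run:
```python
from arm import *; from vis import *
print(bot.movel(W(-.106,.12,.220),velocity=.12,until_force=12)); rep("down")
set_gripper(0.0); rep("grip")
if .012<state()["width"]<.022:
    print(bot.movel(W(-.002,.12,.220),velocity=.05,until_force=35)); bot.hold(.2); rep("in")
    print(bot.movel(W(.004,.12,.220),velocity=.015,until_force=22)); bot.hold(.2); rep("home")
```

```text
False
down t34.7 stand [-0.1058  0.1201  0.2206] F [-1.1 -0.5  0.2] w0.050 g0.0
grip t35.3 stand [-0.1052  0.12    0.2202] F [ 5.4 -0.9 -1.5] w0.017 g30.0
False
in t37.7 stand [-0.0038  0.1204  0.2201] F [-10.    1.3   3.2] w0.017 g30.0
False
home t38.5 stand [0.0019 0.1204 0.2201] F [-11.3   1.1   5. ] w0.017 g30.0
```

Run:
```python
from arm import *; from vis import *; import cv2
print(bot.movel(W(.009,.12,.220),velocity=.015,until_force=15)); bot.hold(.2); rep("home")
set_gripper(.05); p=np.array(state()["position"]); bot.movel(p+[0,0,.15],velocity=.2)
bot.move_pose(W(-.1,.30,.37),R()); rep("clear")
for n in("top","scene"):
    f=optics.grab_frame(n);P=cloud(f);m=red(f)&(f["range_z"]>0)
    q=np.array([S(a) for a in P[m]])
    k=(abs(q[:,0]-.08)<.06)&(abs(q[:,1]+.137)<.06)&(q[:,2]>.17); print("handle",k.sum(),np.median(q[k],0).round(4) if k.any() else 0)
    k=(abs(q[:,1]-.12)<.02)&(abs(q[:,0])<.04)&(q[:,2]>.244); print("post",k.sum(),q[k].mean(0).round(4) if k.any() else 0)
    if n=="top":a=f["pixels"][120:290,110:370]
cv2.imwrite("pics/end.png",cv2.resize(a,None,fx=3,fy=3))
```

```text
True
home t38.9 stand [0.0019 0.1204 0.2201] F [-5.2  0.2  6.7] w0.017 g30.1
clear t41.3 stand [-0.0993  0.2991  0.3695] F [-0.1  0.5  0.2] w0.050 g0.0
handle 63 [ 0.0864 -0.1373  0.2143]
post 21 [0.0009 0.1189 0.2519]
handle 53 [ 0.0834 -0.1371  0.2094]
post 0 0
```

View pics/end.png

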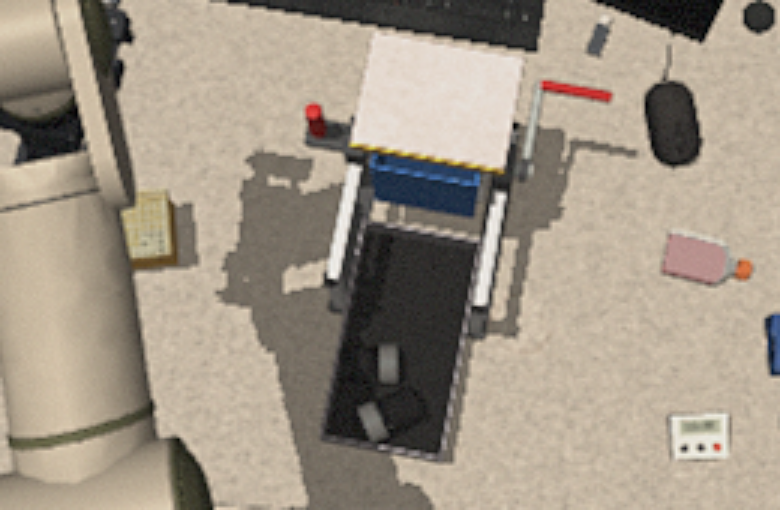

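The final view matches the start: post at (315,118), lever at (575,91), bystanders unmoved. Both cases lie in the tray at (385,362) and (390,412), and the gripper is clear.

```bash
python3 -c "
from bench import bot
print(bot.hand_in())"
```

```text
the job is handed in; nothing more can be done
None
```

I handed the job in at about 41 s of the 67 s allowed, with both cases in the catch tray, the tub upright, the carriage home against its stop and the bystanders unmoved; the hand-in gave no verdict.

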